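# Pack two specimen jars and hold the canister lid half-turned before its lock clicks

## Robot

A 7-joint arm with a two-finger parallel gripper is mounted at the origin on the work surface. World frame = base frame: x ahead of the robot, y to its left, z up, the work surface at z = 0. Lengths are in m, angles in rad, forces in N, time in s.
With the tool pointing down it reaches from about 0.4 to 0.85 m from the base axis. Payload 10.4 kg.
Tool frame: the origin (TCP) lies on the centre line of the jaws, within the pads' length; the fingertips stand 22 mm ahead of it and the grasp point (between the pads) lies 3 mm ahead of it; z points along the fingers, y is the direction in which the jaws open and shut (so a half turn about z gives the same grasp; the last joint's range is limited). The gripper opens to 85 mm and grips with 20 to 120 N. Pads are 22 mm wide; open, the fingers measure 114 mm over their backs; the gripper's body (76 mm by 85 mm) begins 54 mm behind the grasp point. The pads swing forward as they close: fully open they stand 13 mm farther back than shut.
Start: joints at [1.144, 0.332, -0.065, 1.46, 0.022, 1.35, -0.088], TCP at [0.246, -0.575, 0.253] pointing down, gripper open.
Joint ranges: [-2.6, 2.6], [-0.5, 2.12], [-1.47, 1.34], [0.16, 2.42], [-1.27, 4.41], [0.06, 2.06], [-2.6, 2.6]. Speed limits (rad/s): [2.22, 2.22, 2.79, 2.79, 3.14, 3.14, 3.14].

## Interface

Orientations are given as a unit quaternion [x, y, z, w].
In Python, from workcell import manip gives the robot as it stands. The module is installed in compiled form; this text tells all that it offers.
- The arm moves only by the shell command python3 -m crank 'ROWS' [FORCE]. ROWS is JSON, a list of rows, each a list of 3 entries, a list of its own where there are three numbers: the opening, from -1 (shut) to 1 (fully open), then the shift along the tool's x, y, z normalised to -1 to 1, where 1 is 80 mm, then the turn, a rotation vector about the tool's x, y, z normalised to -1 to 1, where 1 is pi/4 rad. In form: [[jaw, [tx, ty, tz], [ax, ay, az]], ...]. A call has exactly 5 rows; each row shifts and turns the commanded pose from where the row before left it, along the tool's axes as they then stand; what a row does not reach is not made up. A row lasts 1/10 s, in which the tool goes at most 50 mm and 8.59 degrees, less where a joint would pass 70% of its speed; a pose out of reach is approached as far as the arm can. A call with a number of a shift or a turn outside -1 to 1 is refused whole. A call with a gripper value outside its range is refused whole. The fingers move at their own pace and stop on an object; FORCE is the grip in N (left out, the last holds). Time passes only in rows, so rows that do not move let the fingers close, or fill a call up. It gives the time, the measured TCP pose, the force and the opening at its end, in the units of the state.
- manip.get_obs(): the state, without advancing time (a new reading comes with each control period).
- manip.camera(name): name is "side" or "top" or "wrist"; returns the picture (480x640x3 uint8, blue, green, red); there is no depth.
- manip.camera_info(name): a dict with "K" (3x3 intrinsics, pixels), "camera_from_world" (4x4, takes a point from world to camera coordinates); the wrist camera has in their place "mount" (4x4, takes a point from camera to tool coordinates, whose origin is the TCP and whose axes are the flange's). Camera axes: x right, y down, z forward; pixel columns grow to the right and rows downward; lengths in m; the calibration is good to about 2 mm. A picture is of the moment at which its call begins: read the wrist's pose just before it. camera_info takes no time and is no camera call.
- manip.hand_in(): hands the job in, once; it reports no verdict.
The state is a dict: "clock": time; "joint_pos": joint angles; "joint_velocities": joint speeds; "tau": joint torques, N m; "position": TCP position; "ee_rot": TCP orientation; "ft_force": force on the tool from outside, world axes, zero at the start; "torque": the same for the moment, N m; "grip_width": opening from 0.0 (shut) to 1.0 (fully open).
Only numpy, scipy, OpenCV 4.12 (cv2) and the standard library are available. Lean on these libraries where they do the work, as an engineer would, in place of code of your own. Each camera call takes 0.05 s, during which the arm holds its last target.

## Task

Stand the two blue-capped specimen jars upright in empty cells of the transport canister, one per cell, then put the blue bayonet lid on and twist it clockwise to the yellow mark, halfway to the one-way lock, without letting the lock click. The lid springs back when let go, so finish still gripping it at the yellow mark, for a colleague to check the seal. Leave the green-capped jar in its cell and the red-capped jar where it stands.

Things in the scene. Friction and masses are not known exactly. Their poses are not given: they have to be found in the camera images.
- jar_a: blue-capped white specimen jar to be packed, 30 mm diameter, 70 mm tall, about 60 g, upright cylinder of one width; origin at the centre of its underside, z up
- jar_b: the other blue-capped specimen jar to be packed, 30 mm diameter, 70 mm tall, about 60 g, upright cylinder of one width; origin at the centre of its underside, z up
- jar_red: red-capped jar standing near the blue ones, to be left alone, 30 mm diameter, 70 mm tall, about 60 g, upright cylinder of one width; origin at the centre of its underside, z up
- jar_packed: green-capped jar already standing in cell0 of the canister, stays there, 30 mm diameter, 70 mm tall, about 60 g, upright cylinder of one width; origin at the centre of its underside, z up
- canister: white round canister, open top, fixed, 176 mm diameter, 105 mm high; origin at the centre of its underside on the work surface, z up. Floor 6 mm thick; inside radius 82 mm, narrowed at the top by a collar. Two crossed blue walls 4 mm thick, up to 40 mm above the work surface, run along its x and y axes and divide it into four cells.
- mouth (a point): centre of the canister's mouth at the top of its slick grey collar, 105 mm above the work surface; axes as the canister's. The collar is 6 mm thick; round opening of 68 mm radius with two notches out to 82 mm radius on the +x and -x sides, each 27 mm wide, for the lid's lugs.
- yellow_mark (a point): one of two yellow marks on the collar's top outer edge, 84 mm from the axis, each 45 degrees clockwise (seen from above) from a green mark at a notch; red marks lie 90 degrees clockwise of the notches. With the lid's white stripes at the yellow marks the lid has turned 45 degrees (0.785 rad) from its entry.
- cell0 (a point): centre of the floor of an open cell of the canister (6 mm above the work surface), occupied by the green-capped jar, 29 mm from both walls' centre lines, on the canister's +x +y side
- cell1 (a point): centre of the floor of an open cell of the canister (6 mm above the work surface), empty, on the canister's -x +y side (29 mm along each)
- cell2 (a point): centre of the floor of an open cell of the canister (6 mm above the work surface), empty, on the canister's -x -y side (29 mm along each)
- cell3 (a point): centre of the floor of an open cell of the canister (6 mm above the work surface), empty, on the canister's +x -y side (29 mm along each)
- lid: bayonet lid, about 280 g, lying right way up on the table; origin at the centre of its plug's underside, z up. Grey plug 132 mm diameter, 0 to 16 mm up; blue flange 160 mm diameter, 16 to 22 mm up; grip bar on top. Fits either way round: with its x along the canister's x (or reversed) it drops until the flange rests on the collar, its origin then 89 mm above the work surface.
- lid_grip (a point): centre of the lid's black grip bar, 42 mm above the lid's origin; the bar is 100 mm long along the lid's x, 24 mm wide along its y, 22 to 62 mm above the lid's origin; pinch it across its width from above
- lid_lug (a point): centre of one of the two brass lugs at the foot of the plug, on the lid's +x side (the other on -x), reaching to 76 mm radius, 17 mm wide, 6 mm high; a white stripe on the flange shows each. Once down, the lid turns clockwise seen from above: the lugs run under the collar, with 4 mm vertical play, and the lid can no longer be lifted off.
- seal_ring (a joint): sprung ring in the canister's neck, turned by the lugs: 0 at rest, grows (rad) as the lid turns clockwise. Lugs meet it after 0.09 rad of lid turn, so it reads 0.70 with the lid at the yellow mark; it pushes back with 0.05 N m at 0, 0.12 N m there. From about 1.0 a lug presses the sprung one-way latch, which clicks behind it at about 1.5; stop at 1.6.
Not all that is in view belongs to the job. What is meant by the lid is not turquoise, and is the larger of those in its own colour. What is shaped like the canister but black is not meant.

How it is judged:
On the way, in this order (a step that is already met when the one before it is completed fails the run):
1. both blue-capped jars stand upright in empty cells, one per cell, the green-capped one in its own (z of jar_a in the frame of canister between 0 and 0.012 m and horizontal distance between each of jar_a, jar_b, jar_packed and canister below 0.07 m and angle between each of jar_a, jar_b, jar_packed's own z axis and vertical below 0.15 rad and z of jar_b in the frame of canister between 0 and 0.012 m and z of jar_packed in the frame of canister between 0 and 0.012 m and x of jar_packed in the frame of canister above 0.01 m and y of jar_packed in the frame of canister above 0.01 m and ((x of each of jar_a, jar_b in the frame of canister below -0.01 m and y of jar_a in the frame of canister above 0.01 m and y of jar_b in the frame of canister below -0.01 m) or (x of jar_a in the frame of canister below -0.01 m and y of jar_a in the frame of canister above 0.01 m and x of jar_b in the frame of canister above 0.01 m and y of jar_b in the frame of canister below -0.01 m) or (x of each of jar_a, jar_b in the frame of canister below -0.01 m and y of jar_a in the frame of canister below -0.01 m and y of jar_b in the frame of canister above 0.01 m) or (x of jar_a in the frame of canister below -0.01 m and y of each of jar_a, jar_b in the frame of canister below -0.01 m and x of jar_b in the frame of canister above 0.01 m) or (x of jar_a in the frame of canister above 0.01 m and y of jar_a in the frame of canister below -0.01 m and x of jar_b in the frame of canister below -0.01 m and y of jar_b in the frame of canister above 0.01 m) or (x of jar_a in the frame of canister above 0.01 m and y of each of jar_a, jar_b in the frame of canister below -0.01 m and x of jar_b in the frame of canister below -0.01 m))), for 0.2 s.
2. the lid is down on the collar, its lugs through the notches (z of lid in the frame of canister between 0.085 and 0.0955 m and horizontal distance between lid and canister below 0.005 m and angle between lid's own z axis and vertical below 0.06 rad), for 0.2 s.
At the end, for the whole second after the job is handed in: The lid sits in the canister neck (origin 85-95.5 mm up, within 5 mm of the axis, tilt under 0.06 rad), fingers gripping it over 2 N, seal ring at 0.48-0.92 rad; blue-capped jars stand (tilt under 0.15 rad) alone in empty cells, the green-capped one in its own (all of step 1 and all of step 2 and value of joint seal_ring between 0.48 and 0.92 rad and contact force between the fingers and lid above 2 N); the arm keeps its last pose, push and grip.
It fails at once if the lock clicks (seal ring past 1.4 rad) (value of joint seal_ring above 1.4 rad).
It fails at once if the red-capped jar is moved over 30 mm or tipped (distance of jar_red from where it was at the start of the episode above 0.03 m or angle between jar_red's own z axis and vertical above 0.4 rad).
It also fails if it takes over 72 s, if anything falls off the work surface, if the arm or the gripper's body presses on something with over 40 N, if the wrist force passes 120 N, or if a joint passes its speed limit or range.

## Working session

There is one attempt and no reset: what is moved stays moved. The work goes in short steps, Python scripts to look and compute and a shell command to move; the robot and the scene stay as the last step left them, time stands still between calls to the robot, and variables do not carry over. Pictures are saved under pics/ and viewed, and the job is handed in when it is done.

```bash
mkdir -p pics
python3 - <<'E'
from workcell import manip
import cv2,numpy as np
np.set_printoptions(precision=4,suppress=True)
o=manip.get_obs()
for k,v in o.items(): print(k,np.round(v,4))
for n in ["side","top","wrist"]:
    im=manip.camera(n); cv2.imwrite(f"pics/{n}0.png",im)
    print(n,manip.camera_info(n))
E
```

```text
clock 0.0
joint_pos [ 1.1444  0.3329 -0.0647  1.461   0.0216  1.3499 -0.0885]
joint_velocities [-0.0016  0.002   0.0012  0.0003  0.0004  0.0002  0.002 ]
tau [  0.0015 -62.546    0.0499 -39.1602   0.0163   0.0101  -0.0001]
position [ 0.2454 -0.5744  0.2525]
ee_rot [ 0.9797  0.2005 -0.0002 -0.0007]
ft_force [ 0.6692 -0.2561 -0.0223]
torque [ 0.0113 -0.0254  0.0297]
grip_width 0.9998
side {'K': array([[444.4649,   0.    , 308.9616],
       [  0.    , 444.4649, 235.0818],
       [  0.    ,   0.    ,   1.    ]]), 'camera_from_world': array([[-0.8799, -0.4751,  0.0069,  0.3696],
       [-0.3124,  0.5676, -0.7617,  0.1817],
       [ 0.358 , -0.6724, -0.6479,  0.8578],
       [ 0.    ,  0.    ,  0.    ,  1.    ]])}
top {'K': array([[564.7033,   0.    , 315.2449],
       [  0.    , 564.7033, 242.9768],
       [  0.    ,   0.    ,   1.    ]]), 'camera_from_world': array([[-0.0025, -1.    ,  0.0021,  0.0346],
       [-0.9893,  0.0021, -0.1459,  0.4312],
       [ 0.1459, -0.0024, -0.9893,  1.2204],
       [ 0.    ,  0.    ,  0.    ,  1.    ]])}
wrist {'K': array([[399.4239,   0.    , 316.4593],
       [  0.    , 399.4239, 238.9365],
       [  0.    ,   0.    ,   1.    ]]), 'mount': array([[ 0.0002, -0.9458, -0.3249,  0.0829],
       [ 1.    ,  0.0002, -0.    , -0.0008],
       [ 0.0001, -0.3249,  0.9458, -0.1211],
       [ 0.    ,  0.    ,  0.    ,  1.    ]])}
```

View pics/top0.png

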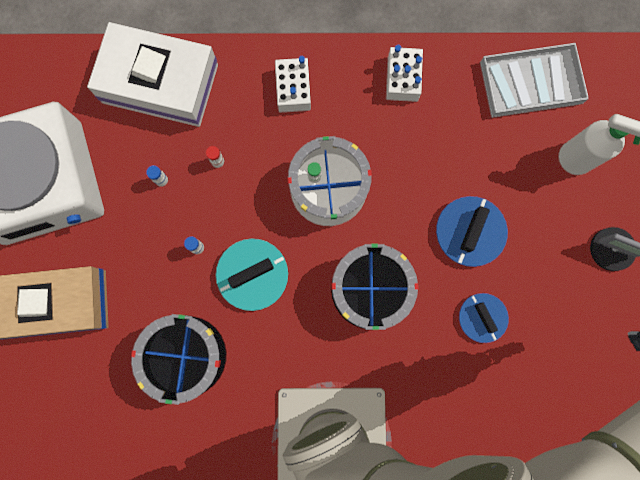

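View pics/side0.png

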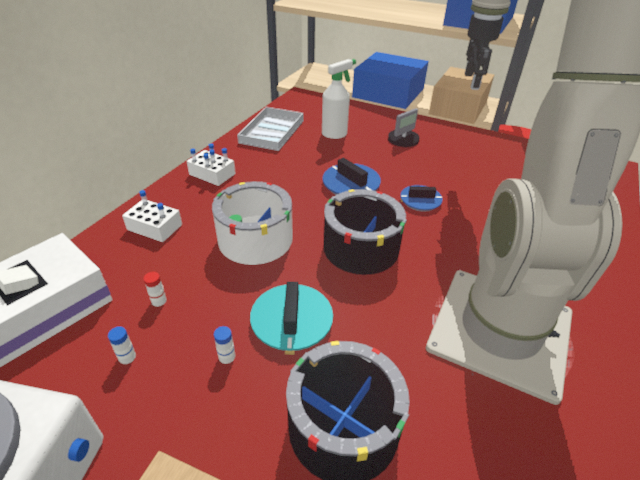

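View pics/wrist0.png

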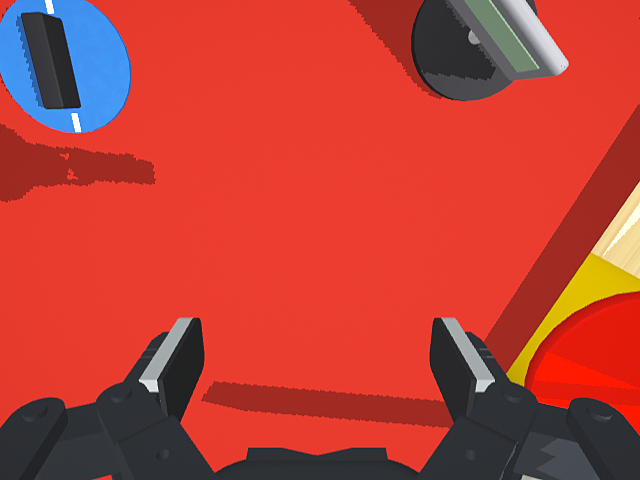

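The top view shows these things that could be mistaken for what I want.
- **Lids:** large blue (473,231), small blue (484,317), turquoise (252,274). I choose (473,231).
- **Canisters:** white (330,180), black (375,287), black (177,358). I choose (330,180).
- **Jars:** blue caps (157,176) and (193,246), with a red cap at (215,157). The rack tubes near (292,88) and (405,70) only look similar.

I'll check this choice in a close crop and measure.

```bash
cat > h.py <<'E'
import cv2,numpy as np
from workcell import manip
from scipy.spatial.transform import Rotation as R
np.set_printoptions(precision=4,suppress=True)
def cam(n,obs=None):
    i=manip.camera_info(n)
    if n=="wrist":
        T=np.eye(4);T[:3,:3]=R.from_quat(obs["ee_rot"]).as_matrix();T[:3,3]=obs["position"]
        return i["K"],T@i["mount"]
    return i["K"],np.linalg.inv(i["camera_from_world"])
def ray(n,uv,obs=None):
    K,T=cam(n,obs); uv=np.atleast_2d(uv).astype(float)
    d=np.c_[uv,np.ones(len(uv))]@np.linalg.inv(K).T@T[:3,:3].T
    return T[:3,3],d
def onplane(n,uv,z,obs=None):
    c,d=ray(n,uv,obs); return c+d*((z-c[2])/d[:,2])[:,None]
def proj(n,P,obs=None):
    K,T=cam(n,obs); p=(np.atleast_2d(P)-T[:3,3])@T[:3,:3]; p=p@K.T; return p[:,:2]/p[:,2:]
def blobs(im,lo,hi,amin=5,roi=None):
    h=cv2.cvtColor(im,cv2.COLOR_BGR2HSV); m=cv2.inRange(h,np.array(lo),np.array(hi))
    if roi is not None:
        k=np.zeros_like(m);x0,y0,x1,y1=roi;k[y0:y1,x0:x1]=255;m&=k
    n,l,s,c=cv2.connectedComponentsWithStats(m)
    return [(c[i],s[i]) for i in range(1,n) if s[i][4]>=amin],m
E
python3 - <<'E'
from h import *
im=cv2.imread('pics/top0.png')
a=cv2.resize(im[120:340,120:520],None,fx=2,fy=2,interpolation=cv2.INTER_CUBIC); cv2.imwrite('pics/crop0.png',a)
for nm,lo,hi in [("blue",(100,120,60),(125,255,255)),("green",(50,100,50),(80,255,255)),("yellow",(20,100,100),(34,255,255)),("white",(0,0,235),(180,40,255))]:
    b,_=blobs(im,lo,hi,4); print(nm,[(np.round(c,1).tolist(),s.tolist()) for c,s in b])
E
```

```text
blue [([397.3, 48.0], [395, 45, 6, 7, 32]), ([418.1, 58.9], [416, 55, 6, 8, 35]), ([301.2, 59.1], [299, 56, 5, 7, 30]), ([396.2, 67.6], [394, 64, 6, 8, 37]), ([407.2, 68.4], [405, 65, 6, 8, 38]), ([417.2, 79.3], [415, 76, 6, 8, 35]), ([292.6, 89.7], [290, 86, 6, 8, 35]), ([329.2, 184.4], [300, 150, 61, 64, 342]), ([153.3, 172.2], [147, 166, 14, 13, 147]), ([470.9, 231.3], [437, 197, 70, 69, 3122]), ([73.4, 218.7], [67, 215, 14, 9, 99]), ([191.0, 243.3], [185, 237, 13, 14, 147]), ([373.5, 288.4], [343, 252, 64, 74, 477]), ([102.0, 298.4], [99, 269, 7, 60, 215]), ([482.8, 317.6], [459, 294, 49, 49, 1496]), ([186.8, 321.2], [186, 320, 3, 4, 6]), ([180.1, 358.2], [145, 327, 63, 66, 602])]
green [([617.0, 133.0], [610, 128, 18, 10, 109]), ([325.5, 138.0], [323, 137, 6, 3, 18]), ([636.3, 139.8], [633, 136, 7, 8, 40]), ([313.7, 168.9], [308, 163, 13, 13, 137]), ([333.3, 216.1], [331, 214, 6, 5, 27]), ([374.3, 245.5], [372, 244, 6, 4, 22]), ([180.8, 316.6], [178, 315, 7, 4, 22]), ([375.5, 327.0], [373, 326, 6, 3, 18]), ([168.1, 401.1], [165, 399, 7, 5, 28])]
yellow [([354.3, 146.1], [352, 14
[... 1776 characters left out ...]
12]), ([282.8, 102.8], [278, 102, 10, 2, 11]), ([12.5, 119.0], [8, 119, 10, 1, 10]), ([30.5, 122.1], [27, 121, 8, 4, 8]), ([48.3, 134.5], [44, 130, 9, 10, 10]), ([56.5, 147.5], [56, 146, 2, 4, 4]), ([59.0, 156.5], [59, 155, 1, 4, 4]), ([59.0, 170.5], [59, 169, 1, 4, 4]), ([303.6, 171.8], [302, 171, 4, 2, 5]), ([56.4, 180.0], [56, 178, 2, 5, 5]), ([311.2, 197.0], [304, 193, 13, 11, 64]), ([482.8, 202.5], [482, 200, 3, 6, 12]), ([16.5, 212.0], [15, 212, 4, 1, 4]), ([1.5, 214.3], [0, 214, 4, 2, 6]), ([460.8, 258.1], [459, 255, 5, 7, 12]), ([278.7, 259.8], [275, 258, 8, 5, 13]), ([32.6, 301.2], [18, 290, 29, 24, 532]), ([474.2, 299.0], [473, 297, 3, 5, 5]), ([493.8, 336.0], [493, 334, 3, 5, 5])]
```

View pics/crop0.png

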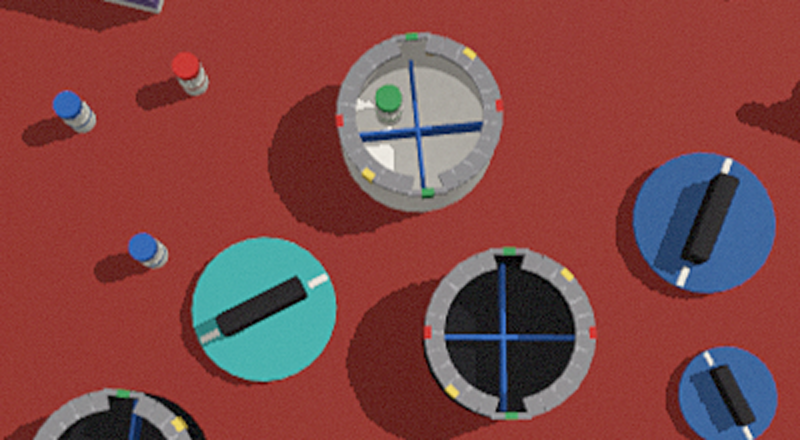

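The crop confirms the choice. The canister is white with a grey collar, and the green cap is in its upper-left cell. The larger blue lid's white stripes point up-right and down-left.

Run:
```python
from h import *
from scipy.optimize import least_squares
t=cv2.imread('pics/top0.png'); s=cv2.imread('pics/side0.png')
def tri(pt,ps):
    c1,d1=ray("top",pt);c2,d2=ray("side",ps)
    A=[];b=[]
    for c,d in((c1,d1[0]),(c2,d2[0])):
        d=d/np.linalg.norm(d);P=np.eye(3)-np.outer(d,d);A.append(P);b.append(P@c)
    A=np.vstack(A);b=np.hstack(b);x=np.linalg.lstsq(A,b,rcond=None)[0];return x,np.linalg.norm(A@x-b)
b,_=blobs(s,(100,120,60),(125,255,255),40,(80,300,260,380)); print([(c,q) for c,q in b])
bl={ 'b1':((153.3,172.2),b), }
for nm,p in (("j1",(153.3,172.2)),("j2",(191,243.3))):
    print(nm,'z.07',onplane("top",p,.068))
    for c,q in b: print('   tri',tri(p,c))
r,_=blobs(t,(0,200,120),(6,255,255),20,(195,140,235,175));print(r)
r2,_=blobs(t,(0,180,150),(5,255,255),2,(280,130,380,230));print('red marks',r2)
print('red approx',onplane("top",(213,154),.068))
g=onplane("top",[(325.5,138),(333.3,216.1)],.105);y=onplane("top",[(354.3,146.1),(303.7,207.1)],.105)
print('can',g.mean(0),y.mean(0),np.linalg.norm(g[0]-g[1]),np.linalg.norm(y[0]-y[1]), 'yaw',np.degrees(np.arctan2(*(g[0]-g[1])[[1,0]])), np.degrees(np.arctan2(*(y[0]-y[1])[[1,0]]))+45)
gj=onplane("top",(313.7,168.9),.075);print('green jar',gj)
w=onplane("top",[(482.8,202.5),(460.8,258.1)],.022);print('lid stripes',w,w.mean(0),np.linalg.norm(w[0]-w[1]),np.degrees(np.arctan2(*(w[0]-w[1])[[1,0]])))
# flange outline
bb,m=blobs(t,(100,120,60),(125,255,255),1000,(430,190,515,275))
cn=max(cv2.findContours(m,0,1)[0],key=cv2.contourArea)[:,0]
P=onplane("top",cn,.022)[:,:2]; c,r=cv2.minEnclosingCircle(P.astype(np.float32)); print('lid circ',c,r)
f=least_squares(lambda q:np.hypot(*(P-q[:2]).T)-q[2],[*c,.08],loss='soft_l1',f_scale=.002).x;print(f)
```

```text
[(array([117.2749, 335.1992]), array([108, 327,  19,  18, 251], dtype=int32)), (array([222.3133, 334.8712]), array([214, 327,  17,  17, 233], dtype=int32))]
j1 z.07 [[0.5834 0.3881 0.068 ]]
   tri (array([0.5848, 0.3896, 0.0629]), np.float64(1.3377804179923305e-05))
   tri (array([0.4877, 0.3411, 0.1157]), np.float64(0.11805585094795441))
j2 z.07 [[0.4257 0.3009 0.068 ]]
   tri (array([0.4795, 0.3563, 0.103 ]), np.float64(0.11813486954425917))
   tri (array([0.4268, 0.3022, 0.0626]), np.float64(0.00047034513148794965))
[]
red marks [(array([326.5, 135. ]), array([326, 135,   2,   1,   2], dtype=int32)), (array([330.5, 135. ]), array([329, 135,   4,   1,   4], dtype=int32)), (array([338.5, 136. ]), array([338, 136,   2,   1,   2], dtype=int32)), (array([309.5 , 139.75]), array([308, 139,   4,   3,   4], dtype=int32)), (array([313.5, 138. ]), array([313, 138,   2,   1,   2], dtype=int32)), (array([351. , 140.5]), array([351, 140,   1,   2,   2], dtype=int32)), (array([303.5, 143. ]), array([303, 143,   2,   1,   2], dtype=int32)), (array([364.6667, 153.3333]), array([364, 153,   2,   2
[... 619 characters left out ...]
88.5]), array([370, 188,   1,   2,   2], dtype=int32)), (array([366.8, 197.8]), array([366, 196,   2,   4,   5], dtype=int32)), (array([362.5, 208. ]), array([362, 208,   2,   1,   2], dtype=int32)), (array([353., 218.]), array([352, 217,   3,   3,   3], dtype=int32))]
red approx [[0.6244 0.2583 0.068 ]]
can [0.5627 0.0034 0.105 ] [0.5633 0.0038 0.105 ] 0.17123080031443066 0.17145192583887942 yaw 5.198519629838399 5.864469158406635
green jar [[0.5882 0.0366 0.075 ]]
lid stripes [[ 0.5243 -0.3453  0.022 ]
 [ 0.3979 -0.2905  0.022 ]] [ 0.4611 -0.3179  0.022 ] 0.13773840497804074 -23.44630420933964
lid circ (0.4594418406486511, -0.31703194975852966) 0.07952006906270981
[ 0.46   -0.3163  0.0756]
```

```bash
cat > plan.py <<'E'
# prints how far to go per row, tool axes & units. args: x y z yawY(deg of tool y) [max turn per row] ; waypoints separated by '/'
import sys
from h import *
o=manip.get_obs(); p=np.array(o["position"]); M=R.from_quat(o["ee_rot"]).as_matrix()
yaw=np.degrees(np.arctan2(M[1,1],M[0,1])); tilt=np.degrees(np.arccos(min(1,-M[2,2])))
print('t',o["clock"],'pos',p,'yawY',round(yaw,2),'tilt',round(tilt,2),'F',np.round(o["ft_force"],1),'T',np.round(o["torque"],2),'w',round(o["grip_width"],3),'j',np.round(o["joint_pos"],2))
v=float(0.048)
if len(sys.argv)>1:
  for wp in ' '.join(sys.argv[1:]).split('/'):
    a=[float(q) for q in wp.split()]; tgt=np.array(a[:3]); ty=a[3]; vv=a[4] if len(a)>4 else v
    dy=(ty-yaw+180)%360-180
    n=max(int(np.ceil(np.linalg.norm(tgt-p)/vv-1e-3)),int(np.ceil(abs(dy)/8.5)),1)
    for i in range(n):
        d=(tgt-p)/(n-i); y=np.radians(yaw); ey=np.array([np.cos(y),np.sin(y),0]); ex=np.array([-np.sin(y),np.cos(y),0])  # tool x = y +90deg
        t=np.array([d@ex,d@ey,-d[2]])/.08; az=-np.radians(dy/n)/(np.pi/4)
        t=np.round(t,2+(vv<.03)); az=round(az,3)
        print(t.tolist(),az)
        p=p+(ex*t[0]+ey*t[1]-np.array([0,0,t[2]]))*.08; yaw-=az*45
    print('-- ',p,round(yaw,1))
E
python3 plan.py '0.47 -0.25 0.25 20 / 0.427 0.25 0.22 50.5/0.427 0.302 0.2 50.5'
```

```text
t 0.15 pos [ 0.2455 -0.5745  0.2527] yawY -66.86 tilt 0.06 F [-0.4  1.1 -0. ] T [-0.04 -0.02 -0.05] w 0.999 j [ 1.14  0.33 -0.06  1.46  0.02  1.35 -0.09]
[0.38, -0.24, 0.0] -0.175
[0.41, -0.18, 0.0] -0.175
[0.43, -0.13, 0.0] -0.175
[0.44, -0.07, 0.0] -0.175
[0.45, -0.0, 0.0] -0.175
[0.44, 0.06, 0.01] -0.175
[0.43, 0.12, 0.0] -0.175
[0.42, 0.17, 0.01] -0.175
[0.39, 0.23, 0.0] -0.175
[0.35, 0.28, 0.01] -0.175
[0.31, 0.32, 0.0] -0.175
--  [ 0.4697 -0.2499  0.2503] 19.8
[0.55, 0.15, 0.03] -0.062
[0.54, 0.17, 0.03] -0.062
[0.53, 0.2, 0.04] -0.062
[0.52, 0.22, 0.03] -0.062
[0.51, 0.25, 0.04] -0.062
[0.5, 0.28, 0.03] -0.062
[0.49, 0.3, 0.04] -0.062
[0.47, 0.32, 0.03] -0.062
[0.46, 0.35, 0.04] -0.062
[0.44, 0.37, 0.03] -0.062
[0.42, 0.38, 0.04] -0.062
--  [0.4269 0.2499 0.2199] 50.5
[0.21, 0.25, 0.12] -0.001
[0.2, 0.25, 0.13] -0.001
--  [0.427  0.3017 0.1999] 50.5
```

```bash
python3 -m crank '[[1,[0.38,-0.24,0],[0,0,-0.175]],[1,[0.41,-0.18,0],[0,0,-0.175]],[1,[0.43,-0.13,0],[0,0,-0.175]],[1,[0.44,-0.07,0],[0,0,-0.175]],[1,[0.45,0,0],[0,0,-0.175]]]' 40
python3 -m crank '[[1,[0.44,0.06,0],[0,0,-0.175]],[1,[0.43,0.12,0],[0,0,-0.175]],[1,[0.42,0.17,0],[0,0,-0.175]],[1,[0.39,0.23,0],[0,0,-0.175]],[1,[0.35,0.28,0],[0,0,-0.175]]]'
python3 plan.py '0.427 0.25 0.22 50.5'
```

```text
clock: 0.65
position: [0.3483, -0.426, 0.2531]
ee_rot: [0.853, 0.521, -0.0, -0.0]
ft_force: [-0.1, -0.2, 1.1]
grip_width: 1.0
clock: 1.15
position: [0.4504, -0.2783, 0.2532]
ee_rot: [0.628, 0.778, -0.0, -0.0]
ft_force: [0.8, 0.1, -0.7]
grip_width: 0.998
t 1.15 pos [ 0.4504 -0.2783  0.2532] yawY 12.21 tilt 0.01 F [ 0.8  0.1 -0.7] T [-0.05  0.01 -0.05] w 0.998 j [ 0.87  0.15 -0.44  1.69  0.07  1.31  0.63]
[0.54, 0.09, 0.03] -0.071
[0.54, 0.12, 0.04] -0.071
[0.53, 0.15, 0.03] -0.071
[0.52, 0.18, 0.04] -0.071
[0.51, 0.21, 0.03] -0.071
[0.5, 0.24, 0.04] -0.071
[0.48, 0.27, 0.03] -0.071
[0.47, 0.29, 0.04] -0.071
[0.45, 0.32, 0.03] -0.071
[0.43, 0.34, 0.04] -0.071
[0.41, 0.37, 0.03] -0.071
[0.39, 0.39, 0.04] -0.071
--  [0.4269 0.2504 0.2196] 50.6
```

```bash
python3 -m crank '[[1,[0.54,0.09,0.03],[0,0,-0.07]],[1,[0.54,0.12,0.04],[0,0,-0.07]],[1,[0.53,0.15,0.03],[0,0,-0.07]],[1,[0.52,0.18,0.04],[0,0,-0.07]],[1,[0.51,0.21,0.03],[0,0,-0.07]]]'
python3 -m crank '[[1,[0.5,0.24,0.04],[0,0,-0.07]],[1,[0.48,0.27,0.03],[0,0,-0.07]],[1,[0.47,0.29,0.04],[0,0,-0.07]],[1,[0.45,0.32,0.03],[0,0,-0.07]],[1,[0.43,0.34,0.04],[0,0,-0.07]]]'
python3 plan.py '0.427 0.302 0.19 50.5'
```

```text
clock: 1.65
position: [0.4404, -0.0579, 0.2395]
ee_rot: [0.517, 0.856, -0.0, 0.0]
ft_force: [0.7, 0.1, -0.6]
grip_width: 0.999
clock: 2.15
position: [0.4334, 0.1626, 0.2254]
ee_rot: [0.395, 0.919, -0.0, 0.001]
ft_force: [1.1, -0.5, -0.2]
grip_width: 0.999
t 2.15 pos [0.4334 0.1626 0.2254] yawY 43.5 tilt 0.06 F [ 1.1 -0.5 -0.2] T [ 0.02 -0.07 -0.01] w 0.999 j [ 0.44  0.05 -0.9   1.87  0.04  1.24  0.28]
[0.44, 0.38, 0.15] -0.052
[0.42, 0.4, 0.15] -0.052
[0.41, 0.41, 0.14] -0.052
--  [0.4269 0.3017 0.1902] 50.5
```

```bash
python3 -m crank '[[1,[0.44,0.38,0.15],[0,0,-0.05]],[1,[0.42,0.4,0.15],[0,0,-0.05]],[1,[0.41,0.41,0.14],[0,0,-0.05]],[1,[0,0,0],[0,0,0]],[1,[0,0,0],[0,0,0]]]'
python3 - <<'E'
from h import *
o=manip.get_obs();im=manip.camera("wrist");cv2.imwrite('pics/w1.png',im)
print(o["position"],np.round(o["joint_pos"],2))
b,_=blobs(im,(100,120,60),(125,255,255),200);print(b)
for c,s in b: print(c,onplane("wrist",c,.065,o))
print(proj("wrist",[.427,.302,.07],o))
E
```

```text
clock: 2.65
position: [0.4268, 0.3011, 0.1894]
ee_rot: [0.34, 0.941, -0.0, -0.001]
ft_force: [0.3, -0.7, -0.1]
grip_width: 0.998
[0.4268 0.3011 0.1894] [ 0.16  0.3  -0.99  1.77  0.26  1.22 -0.02]
[(array([317.4863, 238.2175]), array([ 295,  214,   46,   49, 1756], dtype=int32)), (array([556.3635, 326.4867]), array([ 530,  304,   54,   46, 1769], dtype=int32))]
[317.4863 238.2175] [[0.4259 0.3021 0.065 ]]
[556.3635 326.4867] [[0.5831 0.3893 0.065 ]]
[[318.4873 242.033 ]]
```

View pics/w1.png

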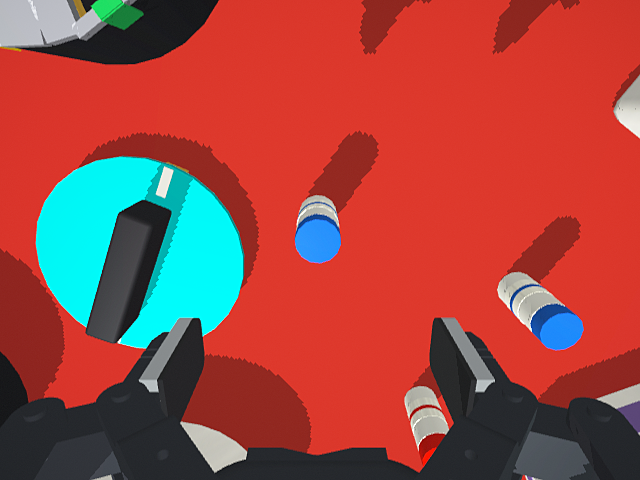

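```bash
python3 -m crank '[[0.4,[0.01,0,0.4],[0,0,0]],[0.4,[0,0,0.45],[0,0,0]],[0.4,[0,0,0.4],[0,0,0]],[0.4,[0,0,0.24],[0,0,0]],[0.4,[0,0,0.1],[0,0,0]]]'
python3 -m crank '[[-1,[0,0,0],[0,0,0]],[-1,[0,0,0],[0,0,0]],[-1,[0,0,0],[0,0,0]],[-1,[0,0,0],[0,0,0]],[-1,[0,0,0],[0,0,0]]]' 40
python3 plan.py
```

```text
clock: 3.2
position: [0.4274, 0.2982, 0.0615]
ee_rot: [0.342, 0.94, -0.001, -0.0]
ft_force: [-0.6, -0.4, -0.1]
grip_width: 0.7
clock: 3.7
position: [0.4281, 0.3008, 0.0643]
ee_rot: [0.341, 0.94, 0.001, 0.001]
ft_force: [0.4, -1.2, 7.8]
grip_width: 0.339
t 3.7 pos [0.4281 0.3008 0.0643] yawY 50.11 tilt 0.14 F [ 0.4 -1.2  7.8] T [-0.43  0.1   0.  ] w 0.339 j [ 0.06  0.46 -0.9   1.89  0.43  0.99 -0.15]
```

```bash
python3 -m crank '[[-1,[0,0,-0.1],[0,0,0]],[-1,[0,0,-0.4],[0,0,0]],[-1,[0,0,-0.6],[0,0,0]],[-1,[0,0,-0.6],[0,0,0]],[-1,[0,0,-0.3],[0,0,0]]]'
python3 plan.py '0.531 0.03 0.23 50.5'
python3 - <<'E'
from h import *
cv2.imwrite('pics/s1.png',manip.camera("side")[150:450,50:450]);
E
```

```text
clock: 4.2
position: [0.4275, 0.3019, 0.2275]
ee_rot: [0.34, 0.94, 0.002, 0.002]
ft_force: [0.3, 0.1, -1.6]
grip_width: 0.337
t 4.2 pos [0.4275 0.3019 0.2275] yawY 50.19 tilt 0.27 F [ 0.3  0.1 -1.6] T [ 0.01 -0.07  0.03] w 0.337 j [ 0.19  0.26 -1.01  1.73  0.23  1.28  0.  ]
[-0.45, -0.25, -0.0] -0.001
[-0.45, -0.26, -0.01] -0.001
[-0.45, -0.26, -0.0] -0.001
[-0.45, -0.25, -0.01] -0.001
[-0.46, -0.26, -0.0] -0.001
[-0.45, -0.25, -0.01] -0.001
[-0.46, -0.26, -0.0] -0.001
--  [0.5313 0.0298 0.2299] 50.5
```

View pics/s1.png

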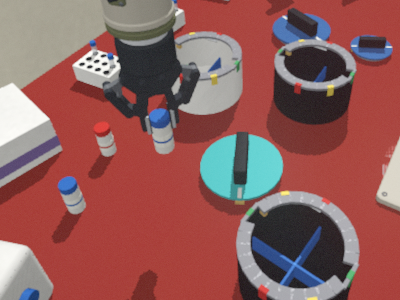

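The jar is held upright at crop pixel (162,132). Next I carry it over cell1.

```bash
python3 -m crank '[[-1,[-0.45,-0.25,0],[0,0,0]],[-1,[-0.45,-0.26,0],[0,0,0]],[-1,[-0.45,-0.26,0],[0,0,0]],[-1,[-0.45,-0.26,0],[0,0,0]],[-1,[-0.46,-0.26,0],[0,0,0]]]'
python3 -m crank '[[-1,[-0.45,-0.25,0],[0,0,0]],[-1,[-0.46,-0.26,0],[0,0,0]],[-1,[0,0,0],[0,0,0]],[-1,[0,0,0],[0,0,0]],[-1,[0,0,0],[0,0,0]]]'
python3 - <<'E'
from h import *
o=manip.get_obs();im=manip.camera("wrist");cv2.imwrite('pics/w2.png',im)
print(o["position"],np.round(o["joint_pos"],2))
for nm,lo,hi in [("green",(50,100,50),(80,255,255)),("yellow",(20,100,100),(34,255,255))]:
    for c,s in blobs(im,lo,hi,30)[0]: print(nm,c,s,onplane("wrist",c,.105,o))
E
```

```text
clock: 4.75
position: [0.4999, 0.104, 0.2234]
ee_rot: [0.341, 0.94, -0.0, 0.0]
ft_force: [0.9, 0.5, -0.7]
grip_width: 0.334
clock: 5.25
position: [0.5291, 0.0289, 0.2231]
ee_rot: [0.34, 0.94, 0.0, -0.0]
ft_force: [-0.0, 0.2, -0.6]
grip_width: 0.34
[0.5291 0.0289 0.2231] [ 0.61  0.24 -0.85  1.72  0.19  1.27  0.59]
green [222.9921 215.6299] [212 198  22  30 254] [[ 0.4779 -0.0044  0.105 ]]
green [ 60.2652 223.2847] [ 43 212  42  24 411] [[ 0.4165 -0.086   0.105 ]]
green [361.4706 247.8235] [352 244  23  15  34] [[0.5497 0.0487 0.105 ]]
green [375.5834 279.3608] [ 356  258   41   43 1361] [[0.5731 0.0423 0.105 ]]
yellow [319.6077 173.6051] [309 165  22  18 390] [[0.4962 0.0584 0.105 ]]
yellow [ 36.3497 220.5583] [ 28 212  16  19 163] [[ 0.4058 -0.096   0.105 ]]
yellow [319.6809 406.461 ] [311 403  18   8 141] [[ 0.6289 -0.0514  0.105 ]]
```

View pics/w2.png

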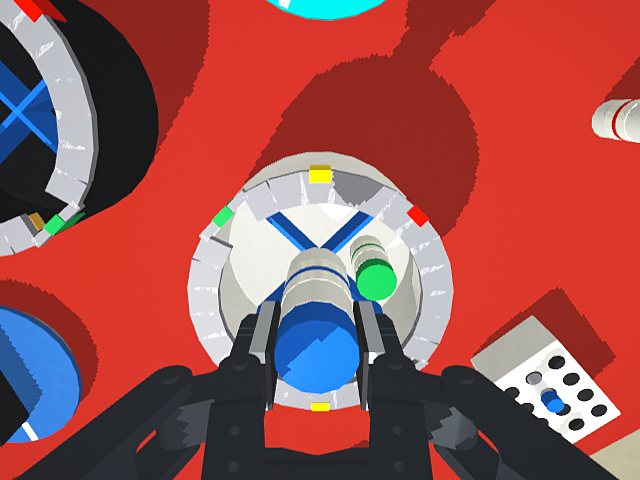

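```bash
python3 -m crank '[[-1,[-0.03,0.03,0.3],[0,0,0]],[-1,[0,0,0.45],[0,0,0]],[-1,[0,0,0.45],[0,0,0]],[-1,[0,0,0.3],[0,0,0]],[-1,[0,0,0.2],[0,0,0]]]'
python3 -m crank '[[-1,[0,0,0.12],[0,0,0]],[-1,[0,0,0.04],[0,0,0]],[-1,[0,0,0],[0,0,0]],[-1,[0,0,0],[0,0,0]],[-1,[0,0,0],[0,0,0]]]'
python3 plan.py
```

```text
clock: 5.8
position: [0.5318, 0.029, 0.0853]
ee_rot: [0.34, 0.94, -0.0, -0.001]
ft_force: [0.2, -0.3, -0.8]
grip_width: 0.337
clock: 6.3
position: [0.5334, 0.0274, 0.0749]
ee_rot: [0.341, 0.94, -0.0, 0.001]
ft_force: [1.3, -4.7, 2.4]
grip_width: 0.337
t 6.3 pos [0.5334 0.0274 0.0749] yawY 50.11 tilt 0.08 F [ 1.3 -4.7  2.4] T [-0.79 -0.13 -0.18] w 0.337 j [ 0.53  0.42 -0.78  1.86  0.35  1.    0.47]
```

Run:
```python
from h import *
cv2.imwrite('pics/w3.png',manip.camera("wrist"));im=manip.camera("side");cv2.imwrite('pics/s3.png',cv2.resize(im[150:300,180:340],None,fx=4,fy=4))
```

```text
(no output)
```

View pics/w3.png

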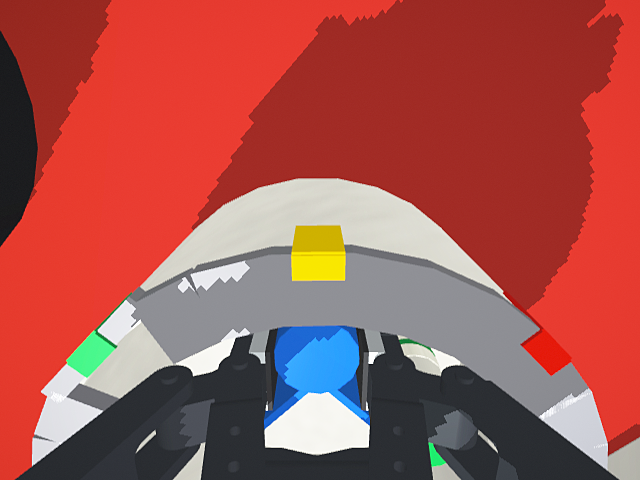

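View pics/s3.png

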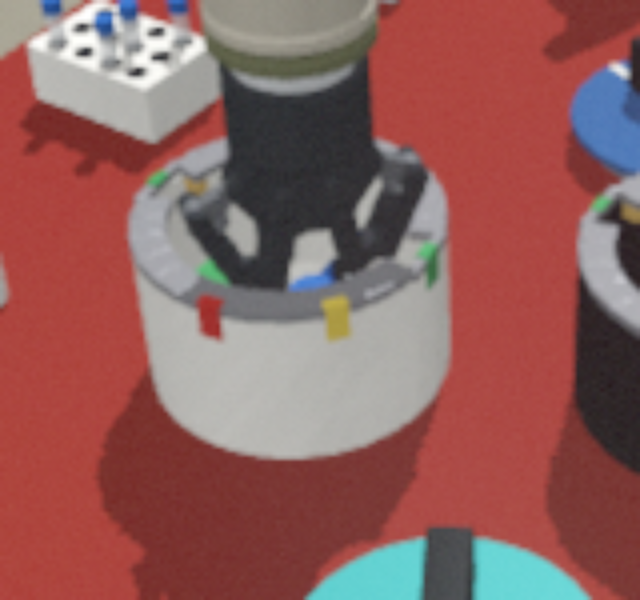

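The force (-4.7 N in y) suggests the right knuckle is rubbing the collar's inner edge. I'll lift a little, shift inward (tool -x) and lower again.

```bash
python3 -m crank '[[-1,[0,0,-0.06],[0,0,0]],[-1,[-0.07,0,0],[0,0,0]],[-1,[0,0,0],[0,0,0]],[-1,[0,0,0],[0,0,0]],[-1,[0,0,0],[0,0,0]]]'
python3 plan.py
python3 -m crank '[[-1,[0,0,0.05],[0,0,0]],[-1,[0,0,0.04],[0,0,0]],[-1,[0,0,0],[0,0,0]],[-1,[0,0,0],[0,0,0]],[-1,[0,0,0],[0,0,0]]]'
python3 plan.py
```

```text
clock: 6.9
position: [0.537, 0.0245, 0.0788]
ee_rot: [0.341, 0.94, 0.0, -0.0]
ft_force: [-0.9, -0.3, -0.7]
grip_width: 0.336
t 6.9 pos [0.537  0.0245 0.0788] yawY 50.15 tilt 0.02 F [-0.9 -0.3 -0.7] T [-0.05 -0.01 -0.05] w 0.336 j [ 0.53  0.43 -0.78  1.85  0.35  1.01  0.48]
clock: 7.4
position: [0.5372, 0.0243, 0.0717]
ee_rot: [0.341, 0.94, 0.0, 0.0]
ft_force: [0.0, 0.1, 0.1]
grip_width: 0.333
t 7.4 pos [0.5372 0.0243 0.0717] yawY 50.14 tilt 0.0 F [0.  0.1 0.1] T [ 0.06  0.04 -0.  ] w 0.333 j [ 0.53  0.44 -0.78  1.85  0.36  1.    0.47]
```

```bash
python3 -m crank '[[-1,[0,0,0.02],[0,0,0]],[-1,[0,0,0.02],[0,0,0]],[-1,[0,0,0],[0,0,0]],[-1,[0,0,0],[0,0,0]],[-1,[0,0,0],[0,0,0]]]'
python3 plan.py
```

```text
clock: 7.9
position: [0.5378, 0.0243, 0.0702]
ee_rot: [0.341, 0.94, -0.0, 0.001]
ft_force: [-7.0, -0.7, 20.4]
grip_width: 0.334
t 7.9 pos [0.5378 0.0243 0.0702] yawY 50.13 tilt 0.09 F [-7.  -0.7 20.4] T [-0.34  1.69 -0.03] w 0.334 j [ 0.53  0.44 -0.78  1.85  0.36  1.    0.47]
```

```bash
python3 -m crank '[[-1,[0,0,-0.02],[0,0,0]],[-0.1,[0,0,0],[0,0,0]],[-0.1,[0,0,0],[0,0,0]],[-0.1,[0,0,0],[0,0,0]],[-0.1,[0,0,0],[0,0,0]]]'
python3 plan.py
python3 -m crank '[[-0.1,[0,0,-0.1],[0,0,0]],[-0.1,[0,0,-0.3],[0,0,0]],[-0.1,[0,0,-0.6],[0,0,0]],[-0.1,[0,0,-0.6],[0,0,0]],[-0.1,[0,0,-0.5],[0,0,0]]]'
python3 plan.py '0.47 0.15 0.2 50.5'
python3 - <<'E'
from h import *
o=manip.get_obs();cv2.imwrite('pics/w4.png',manip.camera("wrist"))
E
```

```text
clock: 8.4
position: [0.5373, 0.0235, 0.07]
ee_rot: [0.341, 0.94, -0.0, 0.0]
ft_force: [0.2, -5.7, 1.2]
grip_width: 0.449
t 8.4 pos [0.5373 0.0235 0.07  ] yawY 50.09 tilt 0.04 F [ 0.2 -5.7  1.2] T [-0.8  -0.15 -0.14] w 0.449 j [ 0.53  0.44 -0.78  1.85  0.36  1.    0.47]
clock: 8.9
position: [0.537, 0.0257, 0.241]
ee_rot: [0.34, 0.94, 0.001, 0.0]
ft_force: [0.5, -0.2, -0.6]
grip_width: 0.451
t 8.9 pos [0.537  0.0257 0.241 ] yawY 50.26 tilt 0.09 F [ 0.5 -0.2 -0.6] T [-0.05 -0.04 -0.03] w 0.451 j [ 0.62  0.24 -0.86  1.68  0.19  1.31  0.6 ]
[0.41, 0.16, 0.13] -0.001
[0.41, 0.17, 0.13] -0.001
[0.41, 0.17, 0.13] -0.001
[0.41, 0.16, 0.12] -0.001
--  [0.4698 0.1501 0.2002] 50.4
```

View pics/w4.png

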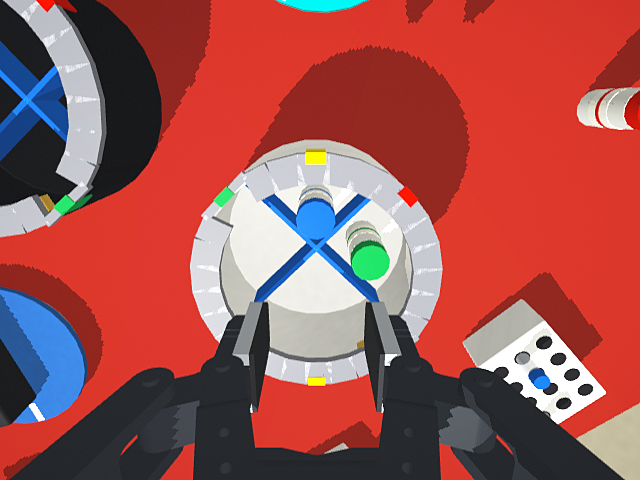

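The jar stands upright in cell1 at (316,218), and the green jar is still in cell0. On to the second blue jar.

```bash
python3 plan.py '0.584 0.389 0.18 50.5'
```

```text
t 8.95 pos [0.5394 0.0263 0.2472] yawY 50.26 tilt 0.52 F [2.8 0.5 5.8] T [ 0.07 -0.17  0.  ] w 0.454 j [ 0.62  0.24 -0.86  1.67  0.19  1.31  0.6 ]
[0.31, 0.48, 0.1] -0.001
[0.31, 0.48, 0.11] -0.001
[0.31, 0.48, 0.1] -0.001
[0.31, 0.48, 0.11] -0.001
[0.31, 0.48, 0.1] -0.001
[0.3, 0.48, 0.11] -0.001
[0.31, 0.48, 0.1] -0.001
[0.3, 0.49, 0.11] -0.001
--  [0.584  0.3891 0.18  ] 50.6
```

```bash
python3 -m crank '[[0.4,[0.31,0.48,0],[0,0,0]],[0.4,[0.31,0.48,0.1],[0,0,0]],[0.4,[0.31,0.48,0.1],[0,0,0]],[0.4,[0.31,0.48,0.1],[0,0,0]],[0.4,[0.31,0.48,0.1],[0,0,0]]]'
python3 -m crank '[[0.4,[0.3,0.48,0.1],[0,0,0]],[0.4,[0.3,0.48,0.1],[0,0,0]],[0.4,[0.3,0.48,0.1],[0,0,0]],[0.4,[0,0,0],[0,0,0]],[0.4,[0,0,0],[0,0,0]]]'
python3 - <<'E'
from h import *
o=manip.get_obs();im=manip.camera("wrist");cv2.imwrite('pics/w5.png',im)
for c,s in blobs(im,(100,120,60),(125,255,255),400)[0]: print(c,s,onplane("wrist",c,.065,o))
E
python3 plan.py '0.5845 0.3895 0.063 50.5'
```

```text
clock: 9.45
position: [0.5646, 0.2536, 0.2058]
ee_rot: [0.341, 0.94, 0.0, -0.0]
ft_force: [1.3, -0.1, 0.7]
grip_width: 0.698
clock: 9.95
position: [0.582, 0.3878, 0.1813]
ee_rot: [0.339, 0.941, 0.0, -0.001]
ft_force: [-0.2, -1.0, 0.4]
grip_width: 0.696
[321.0759 244.9833] [ 298  220   47   50 1857] [[0.584  0.3895 0.065 ]]
t 10.0 pos [0.5832 0.3861 0.1819] yawY 50.2 tilt 0.04 F [ 0.5 -1.1 -0.2] T [-0.02 -0.02  0.01] w 0.7 j [-0.13  0.68 -0.83  1.29  0.49  1.38 -0.06]
[0.0, 0.01, 0.5] -0.002
[0.01, 0.02, 0.49] -0.002
[0.0, 0.01, 0.5] -0.002
--  [0.5846 0.3891 0.0627] 50.5
```

View pics/w5.png

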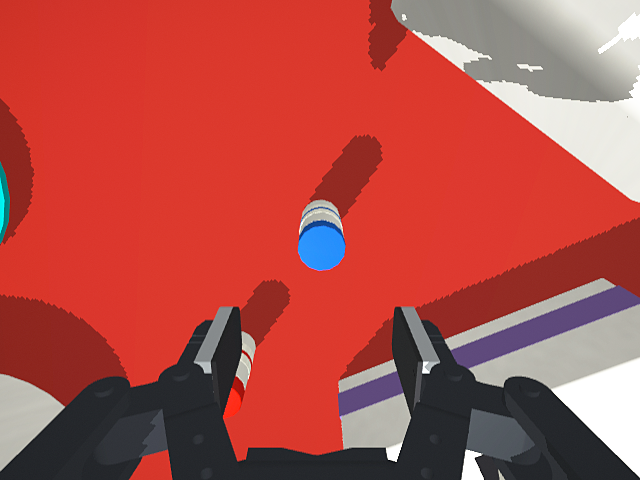

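Run:
```python
from h import *
o=manip.get_obs()
for z in(0,.06,.1,.15): print(z,onplane("wrist",[(395,10),(520,110)],z,o)[:,:2].tolist(), onplane("top",[(67,103),(103,210)],z)[:,:2].tolist())
M=R.from_quat(o["ee_rot"]).as_matrix(); print(M[:,0])
# triangulate its top front corner: wrist (395,10) vs top (67,103)
```

```text
0 [[0.5064963244991068, 0.5178207828198027], [0.6158292580965761, 0.5494193320492249]] [[0.7707308439513502, 0.6179409952982574], [0.5133226762045799, 0.5196709566232777]]
0.06 [[0.5087833705854998, 0.5024204130067593], [0.5964654473503713, 0.5277616009546962]] [[0.7460651485778836, 0.5904778085204762], [0.500816494042834, 0.4968498751992016]]
0.1 [[0.5103080679764285, 0.4921534997980638], [0.5835562401862348, 0.5133231135583436]] [[0.7296213516622393, 0.5721690173352886], [0.4924790392683368, 0.4816358209164841]]
0.15 [[0.5122139397150893, 0.4793198582871943], [0.567419731231064, 0.49527500431290306]] [[0.709066605517684, 0.5492830283538043], [0.48205722080021524, 0.4626182530630874]]
[-0.7683  0.6401  0.0007]
```

```bash
python3 -m crank '[[0.4,[0,0.03,0.4],[0,0,0]],[0.4,[0,0.02,0.4],[0,0,0]],[0.4,[0,0,0.4],[0,0,0]],[0.4,[0,0,0.2],[0,0,0]],[0.4,[0,0,0.08],[0,0,0]]]'
python3 plan.py
python3 -m crank '[[-1,[0,0,0],[0,0,0]],[-1,[0,0,0],[0,0,0]],[-1,[0,0,0],[0,0,0]],[-1,[0,0,0],[0,0,0]],[-1,[0,0,0],[0,0,0]]]' 40
python3 plan.py
```

```text
clock: 10.5
position: [0.5864, 0.387, 0.0626]
ee_rot: [0.342, 0.94, -0.001, -0.0]
ft_force: [1.6, -0.4, 0.4]
grip_width: 0.701
t 10.5 pos [0.5864 0.387  0.0626] yawY 50.05 tilt 0.1 F [ 1.6 -0.4  0.4] T [ 0.02  0.01 -0.03] w 0.701 j [-0.15  0.79 -0.78  1.38  0.56  1.2  -0.1 ]
clock: 11.0
position: [0.5869, 0.3892, 0.0656]
ee_rot: [0.341, 0.94, 0.001, 0.001]
ft_force: [-0.9, -1.7, 7.3]
grip_width: 0.338
t 11.0 pos [0.5869 0.3892 0.0656] yawY 50.12 tilt 0.14 F [-0.9 -1.7  7.3] T [-0.36  0.21 -0.01] w 0.338 j [-0.15  0.79 -0.78  1.38  0.56  1.2  -0.1 ]
```

```bash
python3 -m crank '[[-1,[0,0,-0.1],[0,0,0]],[-1,[0,0,-0.4],[0,0,0]],[-1,[0,0,-0.6],[0,0,0]],[-1,[0,0,-0.6],[0,0,0]],[-1,[0,0,-0.4],[0,0,0]]]'
python3 plan.py '0.592 -0.019 0.235 50.5'
```

```text
clock: 11.5
position: [0.5863, 0.3895, 0.2365]
ee_rot: [0.341, 0.94, 0.002, 0.001]
ft_force: [0.3, 1.2, -0.8]
grip_width: 0.337
t 11.5 pos [0.5863 0.3895 0.2365] yawY 50.16 tilt 0.24 F [ 0.3  1.2 -0.8] T [ 0.   -0.03  0.01] w 0.337 j [-0.14  0.65 -0.84  1.21  0.47  1.47 -0.04]
[-0.37, -0.43, 0.0] -0.001
[-0.37, -0.43, 0.0] -0.001
[-0.37, -0.43, 0.0] -0.001
[-0.37, -0.43, 0.0] -0.001
[-0.37, -0.43, 0.0] -0.001
[-0.37, -0.43, 0.0] -0.001
[-0.36, -0.44, 0.01] -0.001
[-0.37, -0.43, 0.0] -0.001
[-0.36, -0.44, 0.01] -0.001
--  [ 0.5916 -0.019   0.2349] 50.6
```

```bash
python3 -m crank '[[-1,[-0.37,-0.43,0],[0,0,0]],[-1,[-0.37,-0.43,0],[0,0,0]],[-1,[-0.37,-0.43,0],[0,0,0]],[-1,[-0.37,-0.43,0],[0,0,0]],[-1,[-0.37,-0.43,0],[0,0,0]]]'
python3 -m crank '[[-1,[-0.37,-0.43,0],[0,0,0]],[-1,[-0.36,-0.44,0],[0,0,0]],[-1,[-0.37,-0.43,0],[0,0,0]],[-1,[-0.36,-0.44,0],[0,0,0]],[-1,[0,0,0],[0,0,0]]]'
python3 plan.py '0.592 -0.019 0.085 50.5'
python3 - <<'E'
from h import *
cv2.imwrite('pics/w6.png',manip.camera("wrist"))
E
```

```text
clock: 12.0
position: [0.5893, 0.1602, 0.2324]
ee_rot: [0.341, 0.94, 0.0, 0.0]
ft_force: [0.6, -0.3, -0.1]
grip_width: 0.335
clock: 12.5
position: [0.5901, -0.0282, 0.2319]
ee_rot: [0.346, 0.938, -0.002, 0.001]
ft_force: [0.3, -0.2, -1.2]
grip_width: 0.334
t 12.5 pos [ 0.5901 -0.0282  0.2319] yawY 49.56 tilt 0.21 F [ 0.3 -0.2 -1.2] T [-0.    0.03 -0.05] w 0.334 j [ 0.63  0.38 -0.83  1.55  0.29  1.34  0.63]
[0.01, 0.03, 0.46] -0.005
[0.02, 0.02, 0.46] -0.005
[0.01, 0.03, 0.46] -0.005
[0.02, 0.02, 0.46] -0.005
--  [ 0.5916 -0.019   0.0847] 50.5
```

View pics/w6.png

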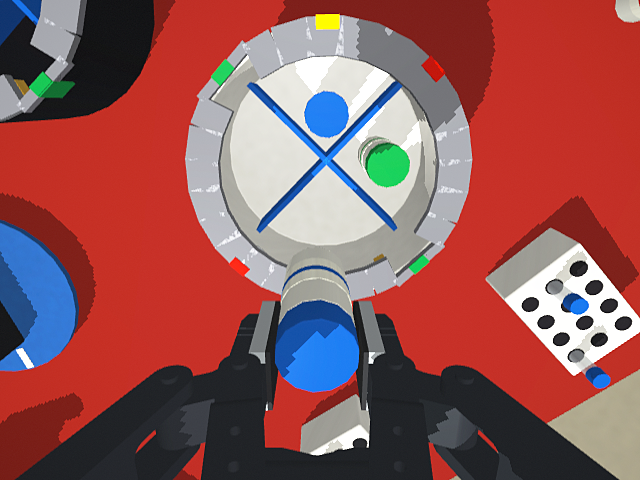

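```bash
python3 plan.py '0.592 -0.019 0.085 50.5'
```

```text
t 12.55 pos [ 0.59   -0.024   0.2321] yawY 49.78 tilt 0.09 F [-0.2  0.9  0.3] T [ 0.08 -0.01  0.  ] w 0.333 j [ 0.63  0.38 -0.84  1.55  0.29  1.34  0.62]
[0.01, 0.02, 0.46] -0.004
[0.0, 0.01, 0.46] -0.004
[0.01, 0.02, 0.46] -0.004
[0.0, 0.01, 0.46] -0.004
--  [ 0.5919 -0.0193  0.0849] 50.5
```

```bash
python3 -m crank '[[-1,[0,0,0.2],[0,0,0]],[-1,[0,0,0.4],[0,0,0]],[-1,[0,0,0.4],[0,0,0]],[-1,[0,0,0.3],[0,0,0]],[-1,[0,0,0.2],[0,0,0]]]'
python3 plan.py '0.592 -0.019 0.075 50.5'
```

```text
clock: 13.05
position: [0.5888, -0.0178, 0.1091]
ee_rot: [0.339, 0.941, 0.0, -0.001]
ft_force: [0.6, 0.6, -0.4]
grip_width: 0.338
t 13.05 pos [ 0.5888 -0.0178  0.1091] yawY 50.31 tilt 0.15 F [ 0.6  0.6 -0.4] T [ 0.01 -0.03 -0.02] w 0.338 j [ 0.58  0.5  -0.79  1.69  0.39  1.12  0.56]
[-0.04, 0.01, 0.43] -0.004
--  [ 0.5917 -0.0192  0.0747] 50.5
```

```bash
python3 -m crank '[[-1,[-0.02,0,0.15],[0,0,0]],[-1,[0,0,0.15],[0,0,0]],[-1,[0,0,0.1],[0,0,0]],[-1,[0,0,0.05],[0,0,0]],[-1,[0,0,0],[0,0,0]]]'
python3 plan.py
```

```text
clock: 13.55
position: [0.5912, -0.0209, 0.0756]
ee_rot: [0.341, 0.94, 0.0, -0.0]
ft_force: [0.2, 0.8, 0.4]
grip_width: 0.34
t 13.55 pos [ 0.5912 -0.0209  0.0756] yawY 50.13 tilt 0.0 F [0.2 0.8 0.4] T [-0.06 -0.06 -0.01] w 0.34 j [ 0.56  0.54 -0.77  1.71  0.42  1.07  0.53]
```

```bash
python3 -m crank '[[-1,[0,0,0.03],[0,0,0]],[-1,[0,0,0.02],[0,0,0]],[-1,[0,0,0.01],[0,0,0]],[-1,[0,0,0],[0,0,0]],[-1,[0,0,0],[0,0,0]]]'
python3 plan.py
```

```text
clock: 14.05
position: [0.5916, -0.0205, 0.0716]
ee_rot: [0.341, 0.94, 0.0, 0.0]
ft_force: [-1.1, 2.3, 5.2]
grip_width: 0.34
t 14.05 pos [ 0.5916 -0.0205  0.0716] yawY 50.16 tilt 0.06 F [-1.1  2.3  5.2] T [ 0.33  0.36 -0.08] w 0.34 j [ 0.56  0.55 -0.77  1.71  0.43  1.06  0.53]
```

```bash
python3 -m crank '[[-0.1,[0,0,0],[0,0,0]],[-0.1,[0,0,0],[0,0,0]],[-0.1,[0,0,0],[0,0,0]],[-0.1,[0,0,-0.05],[0,0,0]],[-0.1,[0,0,-0.2],[0,0,0]]]'
python3 -m crank '[[-0.1,[0,0,-0.5],[0,0,0]],[-0.1,[0,0,-0.6],[0,0,0]],[-0.1,[0,0,-0.6],[0,0,0]],[-0.1,[0,0,-0.3],[0,0,0]],[-0.1,[0,0,0],[0,0,0]]]'
python3 plan.py '0.52 -0.18 0.24 66.6/0.4605 -0.317 0.2 66.6'
python3 - <<'E'
from h import *
im=manip.camera("top");cv2.imwrite('pics/t7.png',im)
o=manip.get_obs();im=manip.camera("wrist");cv2.imwrite('pics/w7.png',im)
for nm,lo,hi in [("blue",(100,120,60),(125,255,255)),("green",(50,100,50),(80,255,255)),("yellow",(20,100,100),(34,255,255))]:
    for c,s in blobs(im,lo,hi,80)[0]: print(nm,c,s,onplane("wrist",c,.105,o),onplane("wrist",c,.074,o))
E
```

```text
clock: 14.55
position: [0.5902, -0.0207, 0.0899]
ee_rot: [0.341, 0.94, -0.0, -0.001]
ft_force: [0.5, -0.1, -0.6]
grip_width: 0.449
clock: 15.05
position: [0.5928, -0.0211, 0.2559]
ee_rot: [0.341, 0.94, 0.001, 0.004]
ft_force: [0.2, 0.5, -1.2]
grip_width: 0.449
t 15.05 pos [ 0.5928 -0.0211  0.2559] yawY 50.1 tilt 0.41 F [ 0.2  0.5 -1.2] T [ 0.01 -0.04 -0.03] w 0.449 j [ 0.63  0.37 -0.85  1.52  0.28  1.37  0.63]
[-0.14, -0.53, 0.05] -0.092
[-0.11, -0.54, 0.05] -0.092
[-0.07, -0.54, 0.05] -0.092
[-0.02, -0.54, 0.05] -0.092
--  [ 0.5197 -0.1798  0.2399] 66.7
[-0.0, -0.47, 0.12] 0.0
[-0.0, -0.47, 0.13] 0.0
[-0.0, -0.46, 0.12] 0.0
[-0.0, -0.47, 0.13] 0.0
--  [ 0.4604 -0.3171  0.1999] 66.7
blue [22.2144 20.3167] [   0    0   55   62 1964] [[ 0.3787 -0.073   0.105 ]] [[ 0.3617 -0.0852  0.074 ]]
blue [316.4399 154.5108] [ 244   86  143  141 2819] [[0.5525 0.0114 0.105 ]] [[0.5556 0.0089 0.074 ]]
blue [316.4184 117.1426] [ 296   96   41   43 1360] [[0.5343 0.0266 0.105 ]] [[0.5352 0.0259 0.074 ]]
blue [315.2632 210.7595] [ 297  191   38   40 1189] [[ 0.5816 -0.014   0.105 ]] [[ 0.588  -0.0194 
[... 325 characters left out ...]
22  78.6255] [210  67  22  24 267] [[ 0.478  -0.0048  0.105 ]] [[ 0.4724 -0.0091  0.074 ]]
green [60.5396 89.7757] [ 42  76  42  24 593] [[ 0.4181 -0.0866  0.105 ]] [[ 0.4056 -0.1004  0.074 ]]
green [372.8659 164.5231] [ 353  144   41   42 1298] [[0.5819 0.0361 0.105 ]] [[0.5882 0.0365 0.074 ]]
green [400.9349 256.568 ] [392 248  19  18 169] [[0.6477 0.0116 0.105 ]] [[0.6617 0.0091 0.074 ]]
yellow [316.3311  33.3043] [306  27  22  14 299] [[0.497  0.0577 0.105 ]] [[0.4936 0.0606 0.074 ]]
yellow [34.6952 88.9048] [ 28  83  13  15 105] [[ 0.4073 -0.0987  0.105 ]] [[ 0.3936 -0.1139  0.074 ]]
yellow [317.5955 288.5   ] [309 284  18  10 178] [[ 0.6286 -0.0511  0.105 ]] [[ 0.6404 -0.0608  0.074 ]]
```

View pics/w7.png

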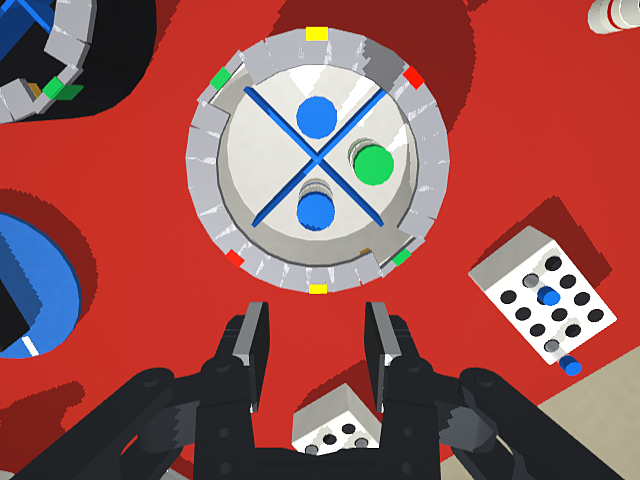

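Both blue jars stand in their cells, at (316,118) and (316,210), and the green jar is at (373,164). The canister centre is (0.5628, 0.0034) with yaw 5.5°. Now the lid.

```bash
python3 -m crank '[[0.2,[-0.14,-0.53,0.05],[0,0,-0.09]],[0.2,[-0.11,-0.54,0.05],[0,0,-0.09]],[0.2,[-0.07,-0.54,0.05],[0,0,-0.09]],[0.2,[-0.02,-0.54,0.05],[0,0,-0.09]],[0.2,[0,-0.47,0.12],[0,0,0]]]'
python3 -m crank '[[0.2,[0,-0.47,0.12],[0,0,0]],[0.2,[0,-0.46,0.12],[0,0,0]],[0.2,[0,-0.4,0.12],[0,0,0]],[0.2,[0,0,0],[0,0,0]],[0.2,[0,0,0],[0,0,0]]]'
python3 - <<'E'
from h import *
manip.camera("top")
o=manip.get_obs();im=manip.camera("wrist");cv2.imwrite('pics/w8.png',im)
bs,m=blobs(im,(100,120,60),(125,255,255),2000)
for c,s in bs: print(c,s)
for c,s in blobs(im,(0,0,225),(180,40,255),60)[0]: print('white',c,s,onplane("wrist",c,.022,o))
np.save('o8.npy',o,allow_pickle=True)
E
python3 plan.py
```

```text
clock: 15.65
position: [0.5009, -0.2163, 0.2244]
ee_rot: [0.205, 0.979, -0.0, -0.001]
ft_force: [0.9, -0.5, -0.2]
grip_width: 0.602
clock: 16.15
position: [0.459, -0.3116, 0.1952]
ee_rot: [0.206, 0.979, 0.001, -0.001]
ft_force: [0.6, 0.1, 0.4]
grip_width: 0.599
[162.9136  24.9846] [  86    0  155   60 6184]
[307.6865 210.7171] [  204   113   208   200 27000]
white [215.5533  19.0203] [205   8  22  23 197] [[ 0.3082 -0.3165  0.022 ]]
white [306.4862 131.2462] [302 115  10  33 325] [[ 0.3972 -0.2909  0.022 ]]
white [631.1229 195.285 ] [ 619  134   21  118 1684] [[ 0.5377 -0.0862  0.022 ]]
white [308.4568 307.5679] [305 303   8  11  81] [[ 0.527  -0.3472  0.022 ]]
white [632.7979 470.7713] [622 464  18  16 188] [[ 0.8164 -0.1306  0.022 ]]
t 16.25 pos [ 0.4603 -0.3102  0.1962] yawY 66.42 tilt 0.05 F [-0.5  1.  -0.8] T [ 0.03 -0.   -0.01] w 0.601 j [ 1.16  0.31 -0.77  1.69  0.23  1.23  1.5 ]
```

View pics/w8.png

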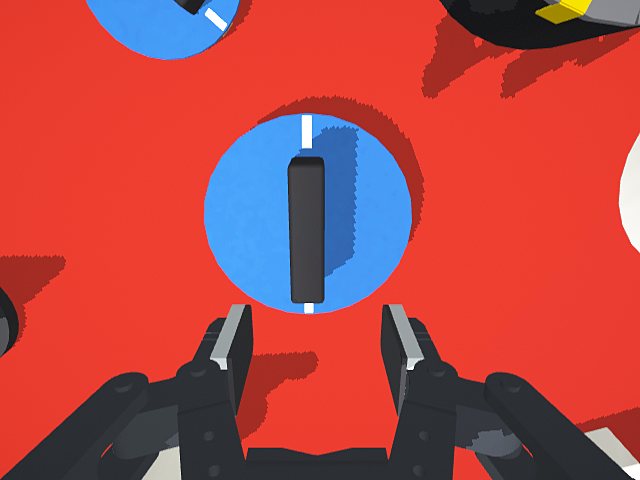

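```bash
python3 - <<'E'
from h import *
from scipy.optimize import least_squares
o=np.load('o8.npy',allow_pickle=True).item();im=cv2.imread('pics/w8.png')
_,m=blobs(im,(100,120,60),(125,255,255),2000,(190,95,430,320))
_,w=blobs(im,(0,0,225),(180,40,255),60,(190,95,430,320)); m|=w
cn=max(cv2.findContours(m,0,1)[0],key=cv2.contourArea)[:,0]
cn=cv2.convexHull(cn)[:,0]
P=onplane("wrist",cn,.022,o)[:,:2]
f=least_squares(lambda q:np.hypot(*(P-q[:2]).T)-q[2],[.46,-.317,.08],loss='soft_l1',f_scale=.002).x;print(f)
# bar edges at top z=.062: dark mask
h=cv2.cvtColor(im,cv2.COLOR_BGR2GRAY);d=cv2.inRange(h,0,75);k=np.zeros_like(d);k[150:310,280:335]=255;d&=k
c=max(cv2.findContours(d,0,1)[0],key=cv2.contourArea);r=cv2.minAreaRect(c);print(r)
b=onplane("wrist",[(306.5,158),(309,302)],.062,o);print(b,b.mean(0),np.linalg.norm(b[0]-b[1]),np.degrees(np.arctan2(*(b[1]-b[0])[[1,0]])))
s=onplane("wrist",[(306.5,117),(306.7,146)],.022,o);print('stripe dir',np.degrees(np.arctan2(*(s[1]-s[0])[[1,0]])))
s=onplane("wrist",[(306.5,131.2),(308.46,307.6)],.022,o);print('stripes dir',np.degrees(np.arctan2(*(s[1]-s[0])[[1,0]])))
E
python3 plan.py '0.4605 -0.317 0.054 66.6'
```

```text
[ 0.4587 -0.3175  0.0794]
((306.0, 229.0), (146.0, 36.0), 90.0)
[[ 0.4101 -0.2957  0.062 ]
 [ 0.5034 -0.3355  0.062 ]] [ 0.4568 -0.3156  0.062 ] 0.10143254840392939 -23.09261795372769
stripe dir -23.686219830625216
stripes dir -23.441177695463615
t 16.25 pos [ 0.4603 -0.3102  0.1962] yawY 66.42 tilt 0.05 F [-0.5  1.  -0.8] T [ 0.03 -0.   -0.01] w 0.601 j [ 1.16  0.31 -0.77  1.69  0.23  1.23  1.5 ]
[-0.01, -0.03, 0.59] -0.001
[-0.01, -0.02, 0.59] -0.001
[-0.02, -0.03, 0.6] -0.001
--  [ 0.4607 -0.3173  0.0538] 66.6
```

```bash
python3 -m crank '[[0.2,[-0.02,-0.08,0.4],[0,0,0]],[0.2,[0,0,0.5],[0,0,0]],[0.2,[0,0,0.5],[0,0,0]],[0.2,[0,0,0.3],[0,0,0]],[0.2,[0,0,0.12],[0,0,0]]]'
python3 plan.py '0.459 -0.317 0.051 66.6'
```

```text
clock: 16.75
position: [0.4584, -0.3159, 0.0487]
ee_rot: [0.204, 0.979, 0.001, -0.001]
ft_force: [0.0, -0.0, -0.4]
grip_width: 0.602
t 16.75 pos [ 0.4584 -0.3159  0.0487] yawY 66.46 tilt 0.2 F [ 0.  -0.  -0.4] T [ 0.    0.01 -0.07] w 0.602 j [ 1.1   0.49 -0.69  1.82  0.37  0.97  1.41]
[-0.01, -0.01, -0.03] -0.003
--  [ 0.4588 -0.3169  0.0511] 66.6
```

```bash
python3 -m crank '[[0.2,[0,0,-0.02],[0,0,0]],[-1,[0,0,0],[0,0,0]],[-1,[0,0,0],[0,0,0]],[-1,[0,0,0],[0,0,0]],[-1,[0,0,0],[0,0,0]]]' 60
python3 -m crank '[[-1,[0,0,0],[0,0,0]],[-1,[0,0,0],[0,0,0]],[-1,[0,0,0],[0,0,0]],[-1,[0,0,0],[0,0,0]],[-1,[0,0,0],[0,0,0]]]'
python3 plan.py
```

```text
clock: 17.25
position: [0.4601, -0.3183, 0.0545]
ee_rot: [0.205, 0.979, -0.001, 0.001]
ft_force: [-0.6, 1.8, 6.8]
grip_width: 0.267
clock: 17.75
position: [0.4601, -0.3182, 0.0544]
ee_rot: [0.205, 0.979, -0.001, 0.001]
ft_force: [0.1, 1.3, 6.7]
grip_width: 0.27
t 17.75 pos [ 0.4601 -0.3182  0.0544] yawY 66.34 tilt 0.18 F [0.1 1.3 6.7] T [ 0.36  0.13 -0.  ] w 0.27 j [ 1.1   0.48 -0.7   1.81  0.37  0.98  1.41]
```

```bash
python3 -m crank '[[-1,[0,0,-0.1],[0,0,0]],[-1,[0,0,-0.3],[0,0,0]],[-1,[0,0,-0.5],[0,0,0]],[-1,[0,0,-0.6],[0,0,0]],[-1,[0,0,-0.6],[0,0,0]]]'
python3 plan.py '0.5628 0.0034 0.22 95.47'
```

```text
clock: 18.25
position: [0.4585, -0.3174, 0.2229]
ee_rot: [0.205, 0.979, -0.0, -0.0]
ft_force: [1.3, -1.1, -3.0]
grip_width: 0.27
t 18.25 pos [ 0.4585 -0.3174  0.2229] yawY 66.36 tilt 0.01 F [ 1.3 -1.1 -3. ] T [-0.07 -0.13  0.01] w 0.27 j [ 1.18  0.29 -0.77  1.65  0.21  1.28  1.52]
[0.05, 0.52, 0.0] -0.081
[0.02, 0.53, 0.01] -0.081
[-0.02, 0.53, 0.0] -0.081
[-0.05, 0.52, 0.01] -0.081
[-0.08, 0.52, 0.0] -0.081
[-0.11, 0.52, 0.01] -0.081
[-0.15, 0.51, 0.0] -0.081
[-0.18, 0.49, 0.01] -0.081
--  [0.5629 0.0034 0.2197] 95.5
```

```bash
python3 -m crank '[[-1,[0.05,0.5,0],[0,0,-0.08]],[-1,[0.02,0.53,0],[0,0,-0.08]],[-1,[-0.02,0.53,0],[0,0,-0.08]],[-1,[-0.05,0.52,0],[0,0,-0.08]],[-1,[-0.08,0.52,0],[0,0,-0.08]]]'
python3 -m crank '[[-1,[-0.11,0.52,0],[0,0,-0.08]],[-1,[-0.15,0.51,0],[0,0,-0.08]],[-1,[-0.18,0.49,0],[0,0,-0.08]],[-1,[0,0,0],[0,0,0]],[-1,[0,0,0],[0,0,0]]]'
python3 - <<'E'
from h import *
cv2.imwrite('pics/t9.png',manip.camera("top"));cv2.imwrite('pics/s9.png',manip.camera("side"))
o=manip.get_obs();im=manip.camera("wrist");cv2.imwrite('pics/w9.png',im);np.save('o9.npy',o,allow_pickle=True)
E
python3 plan.py '0.5628 0.0034 0.17 95.47'
```

```text
clock: 18.75
position: [0.5241, -0.1178, 0.2214]
ee_rot: [0.048, 0.999, -0.001, 0.0]
ft_force: [1.0, -1.0, -2.5]
grip_width: 0.268
clock: 19.25
position: [0.5636, 0.0024, 0.221]
ee_rot: [-0.046, 0.999, -0.0, 0.0]
ft_force: [-0.6, -1.1, -1.8]
grip_width: 0.267
t 19.4 pos [ 0.5636 -0.0004  0.2207] yawY 95.01 tilt 0.06 F [-0.5 -0.4 -3. ] T [-0.01  0.01  0.07] w 0.268 j [ 0.72  0.37 -0.99  1.63  0.32  1.31  1.34]
[0.0, 0.02, 0.32] -0.005
[0.01, 0.03, 0.31] -0.005
--  [0.5624 0.0035 0.1703] 95.5
```

View pics/w9.png

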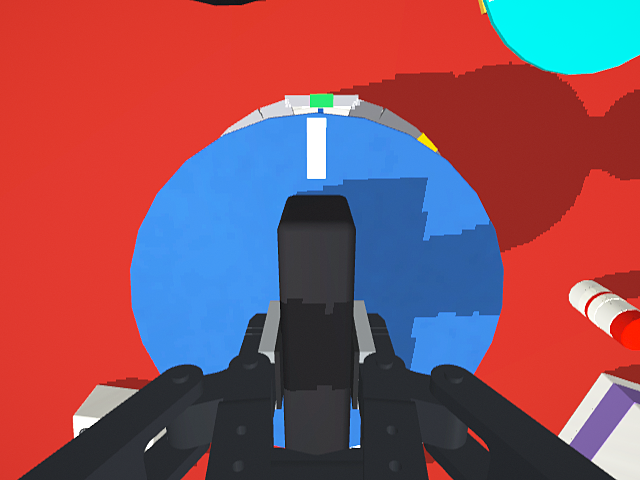

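View pics/s9.png

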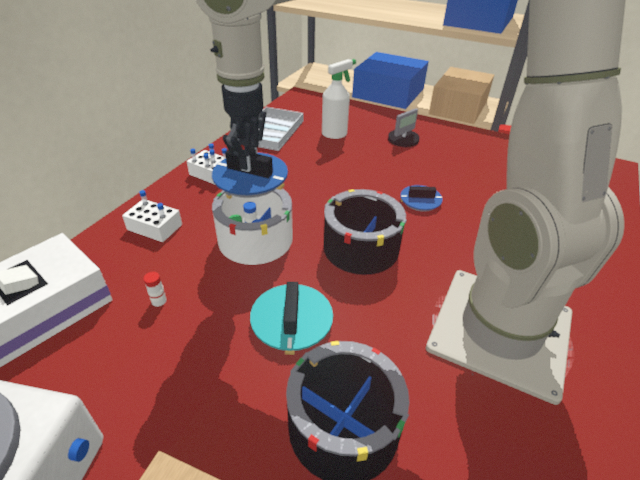

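```bash
cat > lidfit.py <<'E'
from h import *
import sys
from scipy.optimize import least_squares
def lidfit(o,im,off=.0545,vmax=360):
    _,m=blobs(im,(100,120,60),(125,255,255),2000)
    n,l,s,_=cv2.connectedComponentsWithStats(m);i=1+np.argmax(s[1:,4]);m=(l==i).astype(np.uint8)*255
    cn=cv2.convexHull(max(cv2.findContours(m,0,1)[0],key=cv2.contourArea))[:,0]
    cn=cn[(cn[:,1]<vmax)&(cn[:,1]>2)]
    z=o["position"][2]-off+.022
    P=onplane("wrist",cn,z,o)[:,:2]
    f=least_squares(lambda q:np.hypot(*(P-q[:2]).T)-.08,[*o["position"][:2]],loss='soft_l1',f_scale=.001)
    f2=least_squares(lambda q:np.hypot(*(P-q[:2]).T)-q[2],[*o["position"][:2],.08],loss='soft_l1',f_scale=.001)
    M=R.from_quat(o["ee_rot"]).as_matrix()
    d=np.r_[f.x,0]-np.r_[o["position"][:2],0]
    print('lid centre',f.x,f2.x,'offset from TCP',d[:2],'tool',(M.T@d)[:2],'rms',np.sqrt(np.mean(f.fun**2)),len(P))
    return f.x
if __name__=="__main__":
    lidfit(np.load('o9.npy',allow_pickle=True).item(),cv2.imread('pics/w9.png'))
E
python3 lidfit.py
python3 - <<'E'
from h import *
o=np.load('o9.npy',allow_pickle=True).item();im=cv2.imread('pics/w9.png')
for c,s in blobs(im,(0,0,225),(180,40,255),300,(280,100,360,200))[0]: print('white',c,s,onplane("wrist",c,o["position"][2]-.0325,o))
for c,s in blobs(im,(50,100,50),(80,255,255),50)[0]: print('g',c,s,onplane("wrist",c,.105,o))
s=onplane("wrist",[(316,120),(316,177)],o["position"][2]-.0325,o);print(np.degrees(np.arctan2(*(s[1]-s[0])[[1,0]])))
E
```

```text
lid centre [0.5627 0.0004] [0.5621 0.0003 0.0795] offset from TCP [-0.0009  0.0004] tool [0.0009 0.0005] rms 0.00045499611403632486 41
white [316.     147.9481] [ 307  118   19   61 1157] [[ 0.4956 -0.0057  0.1882]]
g [320.99   100.0233] [310  94  23  14 300] [[ 0.4779 -0.0047  0.105 ]]
5.03591924691316
```

```bash
python3 -m crank '[[-1,[0,0.04,0.3],[0,0,-0.01]],[-1,[0,0,0.25],[0,0,0]],[-1,[0,0,0.1],[0,0,0]],[-1,[0,0,0],[0,0,0]],[-1,[0,0,0],[0,0,0]]]'
python3 - <<'E'
from lidfit import *
o=manip.get_obs();im=manip.camera("wrist");cv2.imwrite('pics/w10.png',im)
c=lidfit(o,im)
E
python3 plan.py '0.5637 0.003 0.1645 95.5'
```

```text
clock: 19.9
position: [0.5638, 0.0038, 0.1694]
ee_rot: [-0.048, 0.999, -0.0, 0.0]
ft_force: [-0.1, -0.1, -2.5]
grip_width: 0.27
lid centre [0.563  0.0043] [0.5624 0.0043 0.0795] offset from TCP [-0.0008  0.0005] tool [0.0008 0.0006] rms 0.000424154639866787 41
t 19.95 pos [0.564  0.004  0.1696] yawY 95.55 tilt 0.08 F [ 0.2  0.2 -2.9] T [-0.01 -0.01 -0.01] w 0.27 j [ 0.7   0.42 -0.96  1.69  0.37  1.22  1.31]
[0.01, -0.01, 0.06] 0.001
--  [0.5633 0.0031 0.1648] 95.5
```

View pics/w10.png

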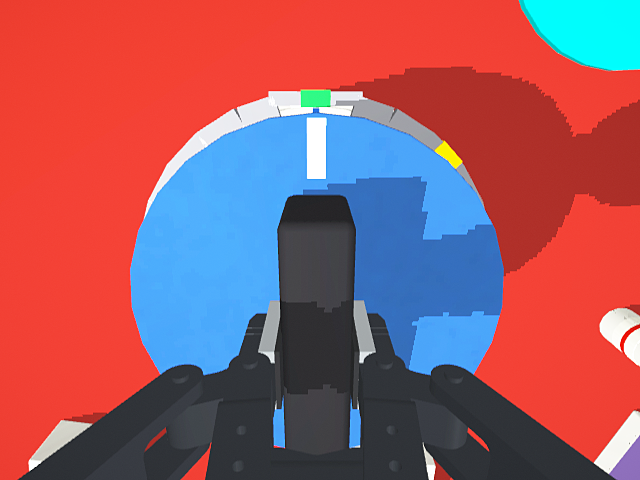

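```bash
python3 -m crank '[[-1,[0,-0.01,0.06],[0,0,0]],[-1,[0,0,0.05],[0,0,0]],[-1,[0,0,0.05],[0,0,0]],[-1,[0,0,0],[0,0,0]],[-1,[0,0,0],[0,0,0]]]'
python3 plan.py
```

```text
clock: 20.45
position: [0.5635, 0.0036, 0.1556]
ee_rot: [-0.049, 0.999, 0.0, -0.0]
ft_force: [-0.4, -0.2, -1.8]
grip_width: 0.271
t 20.45 pos [0.5635 0.0036 0.1556] yawY 95.6 tilt 0.01 F [-0.4 -0.2 -1.8] T [ 0.01 -0.   -0.  ] w 0.271 j [ 0.69  0.44 -0.96  1.71  0.38  1.2   1.3 ]
```

```bash
python3 -m crank '[[-1,[0,0,0.04],[0,0,0]],[-1,[0,0,0.04],[0,0,0]],[-1,[0,0,0.03],[0,0,0]],[-1,[0,0,0.02],[0,0,0]],[-1,[0,0,0],[0,0,0]]]'
python3 plan.py
```

```text
clock: 20.95
position: [0.5634, 0.0035, 0.145]
ee_rot: [-0.049, 0.999, 0.0, -0.0]
ft_force: [-0.2, -0.1, -1.7]
grip_width: 0.272
t 20.95 pos [0.5634 0.0035 0.145 ] yawY 95.59 tilt 0.03 F [-0.2 -0.1 -1.7] T [ 0.    0.03 -0.01] w 0.272 j [ 0.68  0.45 -0.95  1.72  0.39  1.18  1.29]
```

```bash
python3 -m crank '[[-1,[0,0,0.02],[0,0,0]],[-1,[0,0,0.01],[0,0,0]],[-1,[0,0,0],[0,0,0]],[-1,[0,0,0],[0,0,0]],[-1,[0,0,0],[0,0,0]]]'
python3 plan.py
```

```text
clock: 21.45
position: [0.5639, 0.0036, 0.1435]
ee_rot: [-0.049, 0.999, -0.0, 0.001]
ft_force: [-1.9, 0.5, 5.1]
grip_width: 0.269
t 21.45 pos [0.5639 0.0036 0.1435] yawY 95.58 tilt 0.06 F [-1.9  0.5  5.1] T [-0.01  0.14 -0.04] w 0.269 j [ 0.68  0.45 -0.95  1.72  0.39  1.17  1.29]
```

```bash
python3 -m crank '[[-1,[0,0,-0.02],[0,0,0]],[-1,[0,0,0],[0,0,0.1]],[-1,[0,0,0],[0,0,0.1]],[-1,[0,0,0],[0,0,0.1]],[-1,[0,0,0],[0,0,0]]]'
python3 plan.py
```

```text
clock: 21.95
position: [0.5632, 0.0033, 0.1441]
ee_rot: [0.07, 0.998, -0.0, -0.0]
ft_force: [-0.7, -1.2, -2.2]
grip_width: 0.274
t 21.95 pos [0.5632 0.0033 0.1441] yawY 82.01 tilt 0.05 F [-0.7 -1.2 -2.2] T [-0.18  0.06  0.07] w 0.274 j [ 0.65  0.43 -0.9   1.72  0.37  1.17  1.08]
```

```bash
python3 -m crank '[[-1,[0,0,0],[0,0,0.1]],[-1,[0,0,0],[0,0,0.1]],[-1,[0,0,0],[0,0,0.1]],[-1,[0,0,0],[0,0,0.1]],[-1,[0,0,0],[0,0,0]]]'
python3 plan.py
python3 -m crank '[[-1,[0,0,0],[0,0,0.1]],[-1,[0,0,0],[0,0,0.1]],[-1,[0,0,0],[0,0,0.1]],[-1,[0,0,0],[0,0,0]],[-1,[0,0,0],[0,0,0]]]'
python3 - <<'E'
from lidfit import *
manip.camera("side")
o=manip.get_obs();im=manip.camera("wrist");cv2.imwrite('pics/w11.png',im);np.save('o11.npy',o,allow_pickle=True)
lidfit(o,im)
s=manip.camera("side");cv2.imwrite('pics/s11.png',cv2.resize(s[150:290,180:340],None,fx=4,fy=4,interpolation=cv2.INTER_CUBIC))
t=manip.camera("top");cv2.imwrite('pics/t11.png',cv2.resize(t[120:240,270:390],None,fx=5,fy=5,interpolation=cv2.INTER_CUBIC))
E
python3 plan.py
```

```text
clock: 22.45
position: [0.5633, 0.0035, 0.1442]
ee_rot: [0.224, 0.975, -0.0, -0.0]
ft_force: [-1.0, -0.5, -2.9]
grip_width: 0.271
t 22.45 pos [0.5633 0.0035 0.1442] yawY 64.15 tilt 0.04 F [-1.  -0.5 -2.9] T [-0.05  0.07  0.14] w 0.271 j [ 0.61  0.41 -0.85  1.72  0.33  1.16  0.79]
clock: 22.95
position: [0.5634, 0.0036, 0.1443]
ee_rot: [0.335, 0.942, -0.0, -0.0]
ft_force: [0.1, -0.6, -2.6]
grip_width: 0.274
lid centre [0.5625 0.0037] [0.5621 0.0041 0.0796] offset from TCP [-0.0009  0.0002] tool [ 0.0008 -0.0004] rms 0.00028396959941941966 54
t 23.15 pos [0.5635 0.0035 0.1444] yawY 50.69 tilt 0.01 F [-0.2 -0.6 -2.4] T [-0.04  0.12  0.12] w 0.269 j [ 0.58  0.4  -0.81  1.72  0.31  1.15  0.57]
```

View pics/w11.png

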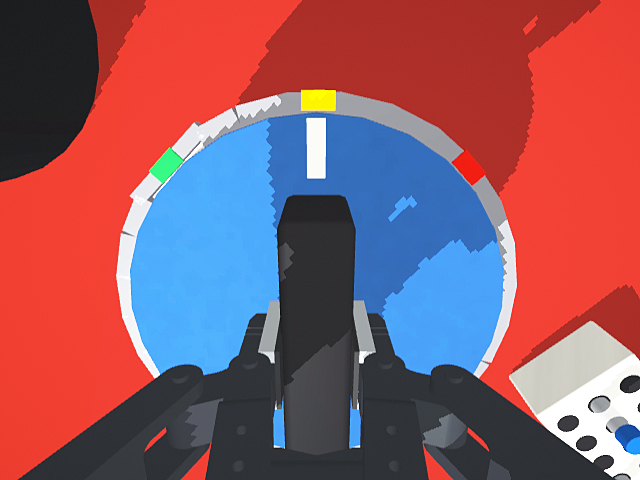

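View pics/s11.png

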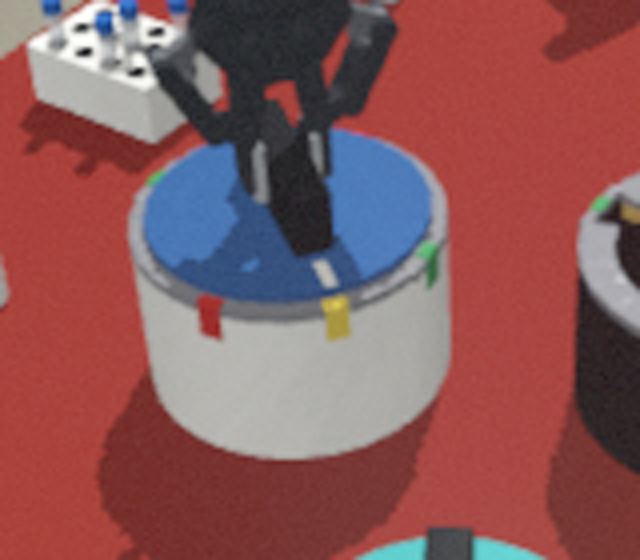

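The white stripe (316,148) lines up with the yellow mark (318,100). The tool has turned 44.9° and the measured moment is 0.12 N m, as expected at the mark. I hold still for one more check, then hand in.

```bash
python3 -m crank '[[-1,[0,0,0],[0,0,0]],[-1,[0,0,0],[0,0,0]],[-1,[0,0,0],[0,0,0]],[-1,[0,0,0],[0,0,0]],[-1,[0,0,0],[0,0,0]]]' 60
python3 plan.py
python3 - <<'E'
from h import *
im=manip.camera("side"); b,_=blobs(im,(0,200,120),(5,255,255),30,(130,260,180,320)); print(b)
s=cv2.imread('pics/side0.png');print(blobs(s,(0,200,120),(5,255,255),30,(130,260,180,320))[0]); d=cv2.absdiff(im,s)[265:315,140:172];print('red jar diff',d.mean())
manip.hand_in()
E
```

```text
clock: 23.65
position: [0.5636, 0.0034, 0.1445]
ee_rot: [0.337, 0.941, -0.0, 0.0]
ft_force: [0.1, -0.1, -2.0]
grip_width: 0.27
t 23.65 pos [0.5636 0.0034 0.1445] yawY 50.58 tilt 0.01 F [ 0.1 -0.1 -2. ] T [0.01 0.11 0.12] w 0.27 j [ 0.58  0.4  -0.8   1.72  0.31  1.15  0.57]
[]
[]
red jar diff 2.3016666666666667
the job is handed in; nothing more can be done
```

I packed both blue-capped jars and turned the lid to the yellow mark, then handed in at about 23.7 s with the gripper still holding it at 60 N. The hand-in gave no verdict.

- **Jars:** The blue-capped jars stand upright in cell1 and cell3, with the green one still in cell0. I last saw them in the wrist picture before the lid went on.
- **Lid:** It is down on the collar with its origin about 90 mm up and its centre within about 1 mm of the canister axis. The tool's tilt was about 0.01°; the lid's own tilt was not measured.
- **Turn:** The tool turned about 45° clockwise, and the white stripe lines up with the yellow mark. The moment reads 0.12 N m, as expected there. The lock was not reached.
- **Red-capped jar:** A colour-mask check found nothing in either picture, so it proved nothing. A direct before/after comparison of the side picture showed almost no change (mean difference 2.3 out of 255), so it appears not to have moved.

While I was lowering the first jar, something pushed on the gripper sideways with about 5 N, probably a finger knuckle on the collar. I lifted and shifted inward before setting the jar down, but it pushed again with about 6 N as the fingers opened. The jars stand a few millimetres inward of their cell centres.

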